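Clamp the sensor mast with the indexing lever

ROBOT

A 6-joint arm with a two-finger parallel gripper is mounted at the origin on the work surface. World frame = base frame: x ahead of the robot, y to its left, z up, the work surface at z = 0. Lengths are in mm, angles in rad, forces in N, time in s.
With the tool pointing down it reaches from about 375 to 750 mm from the base axis. Payload 9 kg.
Tool frame: the origin (TCP) lies midway between the tips of the shut fingers; the grasp point (between the pads) lies 19 mm behind it; z points along the fingers, y is the direction in which the jaws open and shut (so a half turn about z gives the same grasp; the last joint's range is limited). The gripper opens to 85 mm and grips with 20 to 120 N. Pads are 22 mm wide; open, the fingers measure 114 mm over their backs; the gripper's body (76 mm by 85 mm) begins 54 mm behind the grasp point. The pads swing forward as they close: fully open they stand 13 mm farther back than shut.
Start: joints at [1.082, 0.104, 0.097, 1.564, 0, 1.353], TCP at [160.505, 578.165, 231.331] pointing down, gripper open.
Joint ranges: [-2.99, 2.99], [-0.84, 1.86], [-1.1, 1.16], [-1.84, 2.11], [-1.51, 1.56], [-3.14, 3.14]. Speed limits (rad/s): [2.22, 2.22, 2.57, 3.14, 3.14, 3.14].

INTERFACE

Orientations are given as a rotation vector (axis times angle).
In Python, from station import bot gives the robot as it stands.
- The arm moves only by the tool drive_tool, never from a script. Its argument "commands" is a list that holds one entry, the list of rows, each a list of 7 numbers: the shift along the tool's x, y, z in m, then the turn, a rotation vector about the tool's x, y, z in degrees, then the opening, from -1 (shut) to 1 (fully open), so that 0 is half open. In form: [[[tx, ty, tz, rx, ry, rz, grip], ...]]. A call has 1 to 20 rows; each row shifts and turns the commanded pose from where the row before left it, along the tool's axes as they then stand; what a row does not reach is not made up. A row lasts 1/12 s, in which the tool goes at most 41.7 mm and 7.16 degrees, less where a joint would pass 70% of its speed; a pose out of reach is approached as far as the arm can. A call with a gripper value outside its range is refused whole. The fingers move at their own pace and stop on an object; "squeeze" is the grip in N (left out, the last holds). Time passes only in rows, so rows that do not move let the fingers close. It gives the time, the measured TCP pose, the force and the opening at its end, in the units of the state.
- bot.get_obs(): the state, without advancing time (a new reading comes with each control period).
- bot.snapshot(name): name is "side" or "top"; returns the picture (480x640x3 uint8, red, green, blue); there is no depth.
- bot.calibration(name): a dict with "K" (3x3 intrinsics, pixels), "R" (3x3) and "t" (3): a world point X has camera coordinates R X + t. Camera axes: x right, y down, z forward; pixel columns grow to the right and rows downward; lengths in mm; the calibration is good to about 2 mm. A picture is of the moment at which its call begins. calibration takes no time and is no camera call.
- bot.sign_off(): hands the job in, once; it reports no verdict.
The state is a dict: "t": time; "joint_pos": joint angles; "dq": joint speeds; "effort": joint torques, N m; "position": TCP position; "tcp_rot": TCP orientation; "ft_force": force on the tool from outside, world axes, zero at the start; "ft_torque": the same for the moment, N m; "width": finger opening in mm.
Only numpy, scipy, OpenCV 4.12 (cv2) and the standard library are available. Lean on these libraries where they do the work, as an engineer would, in place of code of your own. Each camera call takes 0.05 s, during which the arm holds its last target.

TASK

The flat foot of the light-sensor mast lies loose under the bench clamp: tighten the clamp by swinging its lever clockwise (seen from above) until it holds the foot firmly, that is until the upright grip needs a push of about 11 N (1 N m about the spindle) to turn on, and not much more. The lever can only swing between its two stops, so when it reaches one, lift it off its teeth, swing it back, let it drop in again and turn on. Leave the lever down in its teeth, and do not shift the mast or disturb the pot, beaker and jar.

Things in the scene. Friction and masses are not known exactly. Their poses are not given: they have to be found in the camera images.
- clamp: Aluminium bench clamp, fixed. Origin on the bench, on the spindle's upright axis; z up; its -x side, with the back column, faces roughly to the robot. Base plate 12 mm thick (x -75 to 160, y -45 to 45 mm); head plate x -75 to 35, y -58 to 58 mm, top at z = 82 mm. Two steel stop posts, 10 mm thick, stand on it at x = -29, y = -47 and +47 mm, tops at z = 134 mm: the lever swings between.
- lever (a joint): Swing of the black lever, rad. 0: it points along the clamp's -x; grows clockwise seen from above (tightening: the grip moves to the clamp's +y). Stopped at -0.8 and +0.8. Down in its teeth (a seat every 20 degrees, 0.03 rad of play) it turns the spindle either way and never slips; lifted, it swings freely and the spindle stays.
- collar (a joint): Lift of the lever along the spindle axis, m: 0 fully down in its teeth, 0.014 at its upper stop. The teeth are clear above 0.0075. A spring and the weight pull it down with 5 N (down) to 9 N (at the top). It may come to rest on the round tips of the teeth (0.005 to 0.007): swing it a few degrees and it drops in.
- grip (a point): On the axis of the lever's upright round grip (22 mm thick, 56 mm tall, black plastic), 92 mm from the spindle axis. With the lever down it is 160 mm above the bench, 18 mm below the grip's top; below it the grip is free all round for 25 mm, where the lever's arm joins it from the spindle side.
- pad: Square pad (36 x 36 x 8 mm, dark rubber) on the spindle's lower end; origin at the centre of its underside, which is to press on the mast's foot.
- mast: Light-sensor mast: flat grey foot 160 x 50 x 10 mm (its x from -20 to 140 mm), thin aluminium post at x = 125 mm, 176 mm tall in all, white disc on top. Origin on the underside of the foot, near the spindle axis; the foot lies on the clamp's base plate, its top face 22 mm above the bench. The post is on the side away from the robot.
- pot: Terracotta plant pot with a small plant, 80 mm wide and 80 mm high (leaves to 190 mm), origin under its centre. To be left alone.
- beaker: Glass beaker, 68 mm wide, 90 mm high, origin under its centre. To be left alone.
- jar: Amber glass jar with black cap, 60 mm wide, 90 mm high, origin under its centre. To be left alone.
- spindle (a point): Spindle axis at the toothed ring, 93 mm above the bench. Self-locking; takes 0.62 N m (6.7 N at the grip) to turn, 0.1 to 0.25 less is felt standing still after a turn. Per rad it lowers the pad 6 mm; once the pad touches, clamping rises by about 450 N per rad, the moment by 0.006 N m per N. Must turn 1.6 to 2.1 rad in all: more than one swing. Tight: 70 N of clamping; never over 150 N.
Things that resemble listed ones, but are neither listed nor needed, are in the scene too. Several things have the shape of the mast; the one meant has the colours described above.

How it is judged (in metres and radians):
On the way:
1. the lever, lifted clear of its teeth (more than 7 mm), is swung back past -0.3 rad (value of joint collar above 0.007 m and value of joint lever below -0.3 rad), for 0.1 s.
At the end, for the whole second after the job is handed in: the pad presses on the mast's foot with 35 to 130 N, the lever is down in its teeth (lift under 2 mm), the mast is at rest, upright within 3 degrees and within 12 mm of where it stood (contact force between pad and mast between 35 and 130 N and value of joint collar below 0.002 m and distance of mast from where it was at the start of the episode below 0.012 m and angle between mast's own z axis and vertical below 0.05 rad and linear speed of mast below 0.02 m/s); the robot touches nothing.
It fails at once if the foot is overtightened: more than 150 N of clamping force (contact force between pad and mast above 150 N).
It fails at once if a bystander is shifted by more than 25 mm (distance of any of pot, beaker, jar from where it was at the start of the episode above 0.025 m).
It fails at once if the mast is shifted by more than 20 mm (distance of mast from where it was at the start of the episode above 0.02 m).
It also fails if it takes over 61 s, if anything falls off the work surface, if the arm or the gripper's body presses on something with over 40 N, if the wrist force passes 120 N, or if a joint passes its speed limit or range.

## Working session

There is one attempt and no reset: what is moved stays moved. The work goes in short steps, Python scripts to look and compute and a tool call to move; the robot and the scene stay as the last step left them, time stands still between calls to the robot, and variables do not carry over. Pictures are saved under pics/ and viewed, and the job is handed in when it is done.

Besides the shell and the picture viewer there is one more tool, called after ">>>" in YAML: its name, and indented under it one key for each argument. drive_tool: Moves the arm, as the interface text tells. Its arguments: {"type":"object","properties":{"commands":{"type":"array","items":{"type":"array","items":{"type":"array","items":{"type":"number"}}}},"squeeze":{"type":"number"}},"required":["commands"]}

```bash
ls; mkdir -p pics; python3 - <<'E'
from station import bot
import cv2,json
o=bot.get_obs()
print(o)
for n in("side","top"):
    im=bot.snapshot(n); cv2.imwrite(f"pics/{n}0.png",im[:,:,::-1]); c=bot.calibration(n); print(n,c)
E
```

```text
pics
{'t': 0.0, 'joint_pos': array([ 1.08233362e+00,  1.04700784e-01,  9.64678655e-02,  1.56389235e+00,
       -6.53216165e-06,  1.35309200e+00]), 'dq': array([ 6.54244136e-04, -1.85161596e-03, -6.18889647e-04,  3.83899503e-04,
        5.95323930e-04,  9.10483295e-05]), 'effort': array([ 2.80371278e-03, -5.56931090e+01,  5.03647900e+01,  1.69772375e-02,
       -6.64897402e-05,  1.26670616e-05]), 'position': array([160.31382125, 577.84347286, 230.5206803 ]), 'tcp_rot': array([-4.23947045e-01, -3.11239792e+00,  1.96198657e-03]), 'ft_force': array([ 0.17543753, -0.36161284,  0.90693789]), 'ft_torque': array([-0.01186375,  0.00865065,  0.00679304]), 'width': 85.72486340152652}
side {'K': array([[479.58989598,   0.        , 308.46329052],
       [  0.        , 479.58989598, 234.41124814],
       [  0.        ,   0.        ,   1.        ]]), 'R': array([[ 0.94645059, -0.32276569, -0.00731999],
       [-0.24671894, -0.70846183, -0.66121978],
       [ 0.20823313,  0.62761784, -0.75015653]]), 't': array([-470.0005558 ,  193.9086231 , 1189.68852134])}
top {'K': array([[606.41548823,   0.        , 309.32341288],
       [  0.        , 606.41548823, 237.01625956],
       [  0.        ,   0.        ,   1.        ]]), 'R': array([[ 3.92392655e-03, -9.99992267e-01, -2.60765566e-04],
       [-9.78922410e-01, -3.78800128e-03, -2.04197370e-01],
       [ 2.04194803e-01,  1.05652474e-03, -9.78929704e-01]]), 't': array([ -20.93866209,  510.25245691, 1387.60591231])}
```

View pics/side0.png

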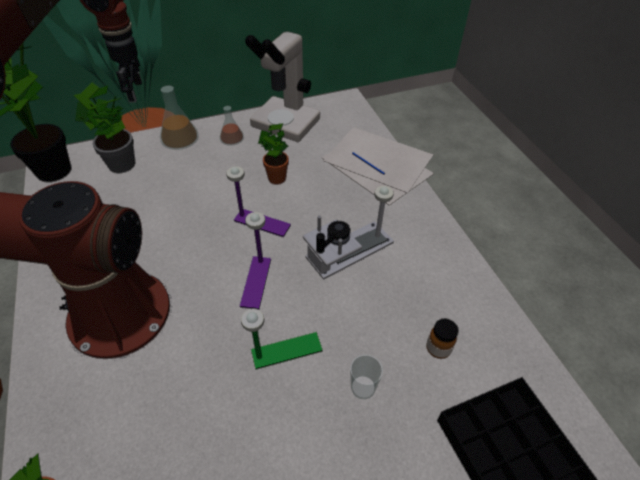

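View pics/top0.png

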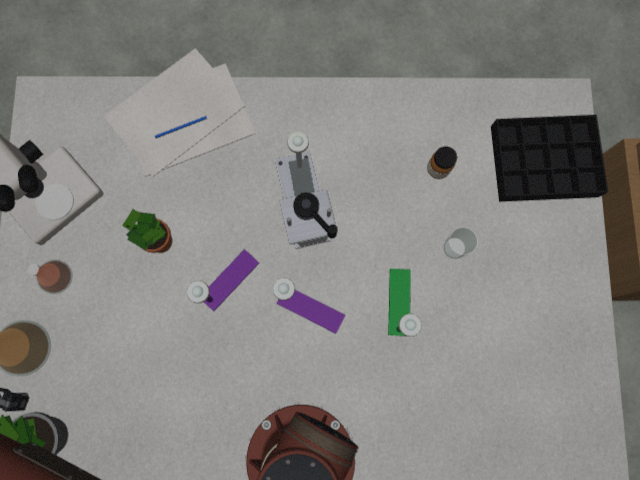

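The top view shows the clamp with its knob at (306,205) and the grip at (332,231). There are four mast-shaped things, with discs at these pixels in the top view: purple (198,291), purple (284,288), green (410,324) and grey (298,141). Only the grey one has a grey foot and aluminium post, and its foot lies under the clamp. I'll confirm that in an enlarged crop.

```bash
python3 - <<'E'
import cv2,numpy as np
a=cv2.imread("pics/top0.png")[120:260,250:370]; b=cv2.imread("pics/side0.png")[175:285,290:410]
a=cv2.resize(a,None,fx=3.3,fy=3.3,interpolation=3);b=cv2.resize(b,(396,363),interpolation=3)
h=np.zeros((max(a.shape[0],363),792,3),np.uint8);h[:a.shape[0],:396]=a;h[:363,396:]=b
h=np.clip(h.astype(float)*1.6,0,255).astype(np.uint8)
cv2.imwrite("pics/crop0.png",h)
E
```

```text
(no output)
```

View pics/crop0.png

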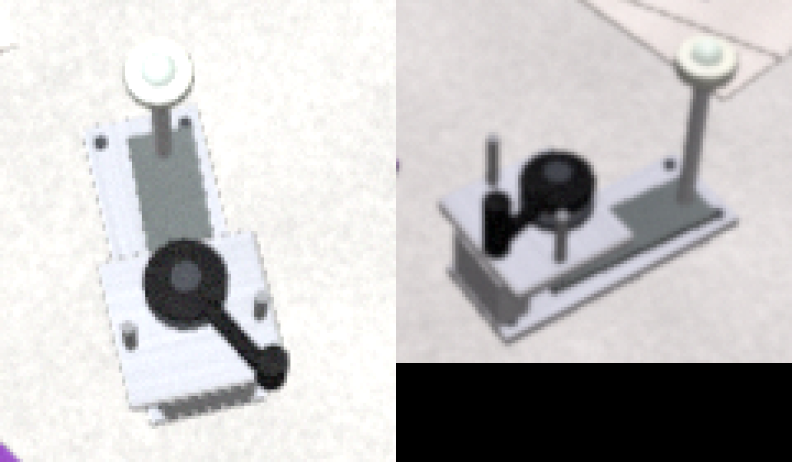

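```bash
cat > h.py <<'E'
import numpy as np,cv2
from station import bot
C={n:bot.calibration(n) for n in("side","top")}
def P(n): c=C[n]; return c["K"]@np.c_[c["R"],c["t"]]
def tri(s,t):
    X=cv2.triangulatePoints(P("side"),P("top"),np.array(s,float).reshape(2,1),np.array(t,float).reshape(2,1)); X=X[:3,0]/X[3,0]
    return X,[np.round(proj(n,X),1) for n in("side","top")]
def proj(n,X): p=P(n)@np.r_[X,1]; return p[:2]/p[2]
def ray(n,uv,z):
    c=C[n]; d=c["R"].T@np.linalg.solve(c["K"],np.r_[uv,1]); o=-c["R"].T@c["t"]
    return o+d*(z-o[2])/d[2]
E
python3 - <<'E'
import cv2,numpy as np
for f,(x0,y0,x1,y1) in(("top0",(290,185,345,243)),("side0",(310,212,355,256))):
    im=cv2.imread(f"pics/{f}.png")[y0:y1,x0:x1].max(2)
    print(f,x0,y0)
    for r in range(0,im.shape[0]): print(y0+r,''.join('#' if v<25 else '+' if v<45 else '-' if v<80 else '.' for v in im[r]))
E
```

```text
top0 290 185
185 .......................................................
186 .......................................................
187 .......................................................
188 .......................................................
189 .......................................................
190 .......................................................
191 .......................................................
192 ...........---------...................................
193 ..........-+++++++++-..................................
194 ........--++++++++++++-................................
195 .......-++#+++#+++++++++...............................
196 .......++++##++++++++++++..............................
197 ......-++#++++++++##++++++.............................
198 .....-++++++++++++#++++#+#+............................
199 .....++#+++++++---+++++++++-...........................
200 .....+#+#++++-------++++++++...........................
201 ....++++++++--------++#+++++...........................
202 ....++++++++---------+++++++-..........................
203 ...
[... 3906 characters left out ...]

242 ......-#############+++++++-----++++-........
243 ......-###########+-..--+++++---++--.........
244 ......-##########+-.....---++-----...........
245 ......-#########+-.........-----.............
246 ......-########+-...........----.............
247 ......-#######+-............---..............
248 ......-#######-.............---..............
249 -.....-#######-.............---..............
250 --....-######+-.............---..............
251 ---.---+#####-..............---.............-
252 ---------+++-...............---...........---
253 -----....--.................---.........-----
254 -----.................................-------
255 ------..............................---------
```

```bash
cat h.py >/dev/null; python3 - <<'E'
from h import *
import numpy as np
def show(n,s,t):
    X,r=tri(s,t); print(n,np.round(X,1),r); return X
g=show("grip top",(320.3,236),(331.8,230))
h=show("hub",(338.5,226.8),(306,203.2))
p1=show("post +y",(319.2,218.5),(289,219))
d=show("disc",(384.5,190.5),(298,141))
print("rays: grip z178",ray("top",(331.8,230),178),ray("side",(320.3,236),178))
for z in(120,125,130,135): print("hub",z,ray("top",(306,203.2),z))
for nm,uv in(("pot",(150,232)),("jar",(443,160)),("beaker",(460,243))): print(nm,np.round(ray("top",uv,80),0))
for n in C: print(n,"depth",C[n]["R"]@g+C[n]["t"])
E
python3 - <<'E'
import cv2,numpy as np
im=cv2.imread("pics/top0.png")[125:265,250:370]
cv2.imwrite("pics/t6.png",cv2.resize(np.clip(im[70:,:]*1.5,0,255).astype(np.uint8),(800,467),interpolation=3))
E
```

```text
grip top [502.3 -68.1 172.4] [array([319.6, 236.2]), array([331.9, 229.5])]
hub [574.8 -11.1 120.1] [array([338.8, 226.7]), array([306. , 203.4])]
post +y [536.3  27.2 125.7] [array([319.4, 218.4]), array([289. , 219.1])]
disc [699.7   6.7 190.1] [array([384.1, 190.7]), array([298.1, 140.7])]
rays: grip z178 [499.91798133 -67.77754193 178.        ] [502.30397477 -72.56679266 178.        ]
hub 120 [575.29475686 -11.10802012 120.        ]
hub 125 [573.95754222 -11.14289273 125.        ]
hub 130 [572.62032758 -11.17776534 130.        ]
hub 135 [571.28311294 -11.21263796 135.        ]
pot [515. 353.  80.]
jar [ 694. -338.   80.]
beaker [ 492. -369.   80.]
side depth [  26.07510275    4.2543847  1122.22014303]
top depth [  49.08443568  -16.35684485 1321.33993081]
```

View pics/t6.png

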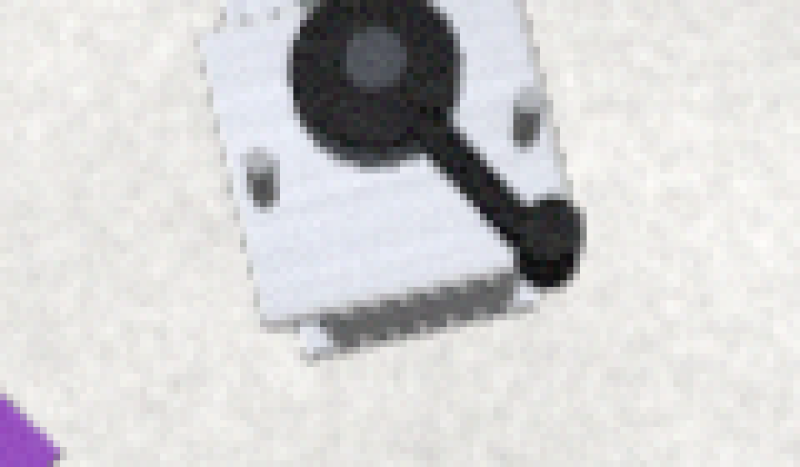

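```bash
python3 - <<'E'
from h import *
L=ray("top",(289.4,218.8),134);R=ray("top",(328.8,209.5),134)
print(L,R,np.linalg.norm(L-R))
y=(L-R)[:2];y/=np.linalg.norm(y);x=np.array([y[1],-y[0]]);psi=np.arctan2(x[1],x[0])
S=(L+R)[:2]/2+29*x
print("psi",psi,"spindle",S)
for g in (ray("top",(332.4,229.6),178)[:2],np.array([502.3,-68.1])):
    v=g-S; a=np.arctan2(v@y,-(v@x)); print(g,np.linalg.norm(v),"lever",a)
# mast direction
d=ray("top",(298,141),176+12)[:2]; print("disc",d,np.linalg.norm(d-S),np.arctan2(*(d-S)[::-1]))
print(bot.get_obs()['t'])
E
```

```text
[535.09525714  25.99618807 134.        ] [557.03785354 -62.7928185  134.        ] 91.46018382565362
psi 0.2422774640165307 spindle [574.21958415 -11.44080355]
[500.81160746 -69.08238666] 93.33425493730977 lever -0.4233875312836688
[502.3 -68.1] 91.55703756338474 lever -0.4249881911088896
disc [699.77827614   6.90038879] 126.89123086420868 0.1450507336896841
0.1
```

>>> drive_tool:
  commands:
    - [[-0.025,-0.0265,-0.001,0,0,0,0.1],[-0.025,-0.0265,-0.001,0,0,0,0.1],[-0.025,-0.0265,-0.001,0,0,0,0.1],[-0.025,-0.0265,-0.001,0,0,0,0.1],[-0.025,-0.0265,-0.001,0,0,0,0.1],[-0.025,-0.0265,-0.001,0,0,0,0.1],[-0.025,-0.0265,-0.001,0,0,0,0.1],[-0.025,-0.0265,-0.001,0,0,0,0.1],[-0.025,-0.0265,-0.001,0,0,0,0.1],[-0.025,-0.0265,-0.001,0,0,0,0.1],[-0.025,-0.0265,-0.001,0,0,0,0.1],[-0.025,-0.0265,-0.001,0,0,0,0.1],[-0.025,-0.0265,-0.001,0,0,0,0.1],[-0.025,-0.0265,-0.001,0,0,0,0.1],[-0.025,-0.0265,-0.001,0,0,0,0.1],[-0.025,-0.0265,-0.001,0,0,0,0.1],[-0.025,-0.0265,-0.001,0,0,0,0.1],[-0.025,-0.0265,-0.001,0,0,0,0.1],[-0.025,-0.0265,-0.001,0,0,0,0.1]]
  squeeze: 40

```text
t: 1.68
position: [483.9, -35.9, 250.0]
tcp_rot: [-0.425, -3.112, -0.0]
ft_force: [0.4, 1.5, 0.5]
width: 46.7
```

>>> drive_tool:
  commands:
    - [[0,0,0,0,0,-5.35,0.1],[0,0,0,0,0,-5.35,0.1],[0,0,0,0,0,-5.35,0.1],[0,0,0,0,0,-5.35,0.1],[0,0,0,0,0,-5.35,0.1],[0,0,0,0,0,-5.35,0.1],[0,0,0,0,0,-5.35,0.1],[0,0,0,0,0,-5.35,0.1],[0,0,0,0,0,-5.35,0.1],[0,0,0,0,0,-5.35,0.1],[0,0,0,0,0,0,0.1],[0,0,0,0,0,0,0.1]]

```text
t: 2.68
position: [483.4, -34.0, 250.0]
tcp_rot: [1.018, -2.972, -0.001]
ft_force: [0.2, -0.5, 0.7]
width: 46.9
```

>>> drive_tool:
  commands:
    - [[0.002,-0.013,0.01,0,0,0,0.1],[0.002,-0.013,0.01,0,0,0,0.1],[0.0025,-0.0127,0.01,0,0,0,0.1],[0,0,0,0,0,0,0.1],[0,0,0,0,0,0,0.1],[0,0,0,0,0,0,0.1]]

```text
t: 3.18
position: [502.0, -68.8, 219.9]
tcp_rot: [1.02, -2.971, -0.001]
ft_force: [0.4, 0.0, 0.0]
width: 46.9
```

```bash
python3 - <<'E'
from h import *
o=bot.get_obs();print(o['position'],o['tcp_rot'],o['ft_force'],o['joint_pos'])
t=bot.snapshot("top")[:,:,::-1];s=bot.snapshot("side")[:,:,::-1]
a=cv2.resize(t[160:260,270:370],(400,400),interpolation=3);b=cv2.resize(s[170:270,270:370],(400,400),interpolation=3)
cv2.imwrite("pics/c1.png",np.clip(np.hstack([a,b])*1.6,0,255).astype(np.uint8))
print(proj("side",o['position']),proj("top",o['position']))
E
```

```text
[502.02030493 -68.80249469 219.92189934] [ 1.02045992e+00 -2.97059675e+00 -1.27002153e-03] [0.37815157 0.02036536 0.0319437 ] [-3.94967337e-01 -1.82080446e-01 -2.02783159e-01  1.55108507e+00
  2.01313329e-04 -1.05674849e+00]
[319.82705491 222.65538172] [333.00234765 224.72705571]
```

View pics/c1.png

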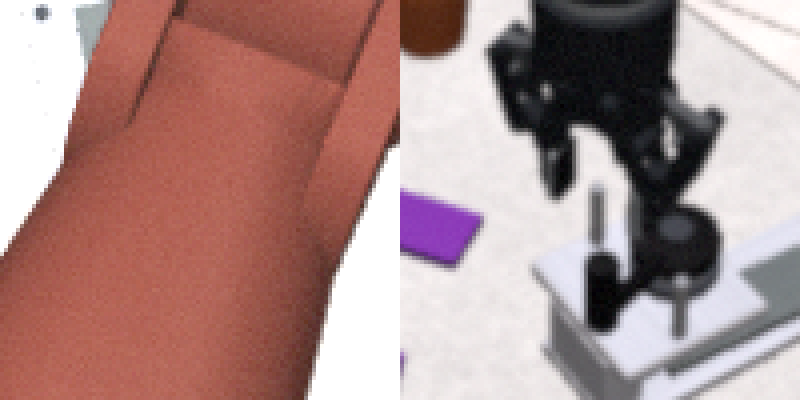

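The side view shows the fingertips straddling the grip, at crop (560,180) and (640,230) with the grip top at (600,262). I'll descend now.

>>> drive_tool:
  commands:
    - [[0,0,0.012,0,0,0,0.1],[0,0,0.012,0,0,0,0.1],[0,0,0.012,0,0,0,0.1],[0,0,0.01,0,0,0,0.1],[0,0,0.01,0,0,0,0.1],[0,0,0.01,0,0,0,0.1],[0,0,0.01,0,0,0,0.1],[0,0,0,0,0,0,0.1],[0,0,0,0,0,0,0.1]]

```text
t: 4.03
position: [501.9, -68.4, 143.7]
tcp_rot: [1.022, -2.97, -0.001]
ft_force: [-0.2, 0.4, 0.5]
width: 47.1
```

>>> drive_tool:
  commands:
    - [[0,0,0,0,0,0,-0.2],[0,0,0,0,0,0,-0.4],[0,0,0,0,0,0,-0.5],[0,0,0,0,0,0,-0.7],[0,0,0,0,0,0,-1],[0,0,0,0,0,0,-1],[0,0,0,0,0,0,-1],[0,0,0,0,0,0,-1]]
  squeeze: 40

```text
t: 4.7
position: [502.6, -68.8, 145.0]
tcp_rot: [-1.022, 2.97, -0.001]
ft_force: [-1.2, -0.4, 6.1]
width: 20.6
```

```bash
python3 - <<'E'
from h import *
o=bot.get_obs();print(o)
E
```

```text
{'t': 4.7, 'joint_pos': array([-3.94357383e-01, -1.81856653e-01, -3.38289181e-01,  1.41315849e+00,
       -1.34940155e-04, -1.05721917e+00]), 'dq': array([-0.00021088, -0.00082781,  0.00065433, -0.00062742,  0.00028589,
       -0.00155111]), 'effort': array([ 4.62768562e-01, -3.84803724e+01,  4.76075757e+01, -3.79021782e-01,
        2.98198136e-01,  2.00595130e-02]), 'position': array([502.55314929, -68.81105882, 145.021738  ]), 'tcp_rot': array([-1.02199845e+00,  2.96985192e+00, -1.41480836e-03]), 'ft_force': array([-1.15183534, -0.36614808,  6.06700718]), 'ft_torque': array([-0.11533161,  0.22192808,  0.03815828]), 'width': 20.649537763679064}
```

>>> drive_tool:
  commands:
    - [[-0.0001,0.0048,0,0,0,3,-1],[-0.0001,0.0048,0,0,0,3,-1],[-0.0001,0.0048,0,0,0,3,-1],[-0.0001,0.0048,0,0,0,3,-1]]

```text
t: 5.03
position: [492.4, -53.1, 145.1]
tcp_rot: [-0.702, 3.061, -0.004]
ft_force: [-0.9, -4.0, 5.1]
width: 21.0
```

```bash
cat >> h.py <<'E'
S=np.array([574.,-11.4]);PSI=0.242
def st():
    o=bot.get_obs();p=o['position'];F=o['ft_force'];T=o['ft_torque'];r=p[:2]-S
    from scipy.spatial.transform import Rotation as Ro
    Rm=Ro.from_rotvec(o['tcp_rot']).as_matrix()
    u=r/np.linalg.norm(r);tan=np.array([u[1],-u[0]])  # cw
    lev=(np.pi+PSI-np.arctan2(r[1],r[0])+np.pi)%(2*np.pi)-np.pi
    xang=np.arctan2(Rm[1,0],Rm[0,0]); lt=(np.pi+PSI-xang+np.pi)%(2*np.pi)-np.pi
    Mz=(r[0]*F[1]-r[1]*F[0])/1000+T[2]
    print("t%.2f p"%o['t'],np.round(p,1),"R%.1f lev %.3f toollev %.3f | Frad %.1f Ftan_push %.1f Fz %.1f Tz %.3f  M_cw %.3f w %.1f tilt %.3f"%(np.linalg.norm(r),lev,lt,F[:2]@u,-F[:2]@tan,F[2],T[2],Mz,o['width'],np.hypot(Rm[0,2],Rm[1,2])))
    return o
E
python3 -c "
from h import *
st()"
```

```text
t5.03 p [492.4 -53.1 145.1] R91.7 lev -0.230 toollev -0.209 | Frad 2.7 Ftan_push 3.1 Fz 5.1 Tz 0.344  M_cw 0.630 w 21.0 tilt 0.002
```

>>> drive_tool:
  commands:
    - [[-0.0001,0.0048,0,0,0,3,-1],[-0.0001,0.0048,0,0,0,3,-1],[-0.0001,0.0048,0,0,0,3,-1],[-0.0001,0.0048,0,0,0,3,-1],[-0.0001,0.0048,0,0,0,3,-1],[-0.0001,0.0048,0,0,0,3,-1],[-0.0001,0.0048,0,0,0,3,-1],[-0.0001,0.0048,0,0,0,3,-1],[-0.0001,0.0048,0,0,0,3,-1],[-0.0001,0.0048,0,0,0,3,-1]]

```text
t: 5.87
position: [482.0, -6.2, 145.1]
tcp_rot: [-0.114, -3.138, 0.003]
ft_force: [-8.8, -3.8, 9.5]
width: 20.7
```

```bash
python3 -c "
from h import *
st()"
```

```text
t5.87 p [482.   -6.2 145.1] R92.2 lev 0.299 toollev 0.315 | Frad 8.6 Ftan_push 4.3 Fz 9.5 Tz 0.325  M_cw 0.724 w 20.7 tilt 0.002
```

>>> drive_tool:
  commands:
    - [[0.0002,0.0048,-0.0001,0,0,3,-1],[0.0002,0.0048,-0.0001,0,0,3,-1],[0.0002,0.0048,-0.0001,0,0,3,-1],[0.0002,0.0048,-0.0001,0,0,3,-1],[0.0002,0.0048,0,0,0,3,-1]]

```text
t: 6.28
position: [485.9, 17.7, 145.1]
tcp_rot: [0.522, 3.097, -0.002]
ft_force: [-0.3, -3.7, 3.3]
width: 20.9
```

```bash
python3 -c "
from h import *
st()"
```

```text
t6.28 p [485.9  17.7 145.1] R92.8 lev 0.561 toollev 0.576 | Frad -0.8 Ftan_push 3.6 Fz 3.3 Tz 0.331  M_cw 0.663 w 20.9 tilt 0.001
```

>>> drive_tool:
  commands:
    - [[0,0.0048,0,0,0,3,-1],[-0.0001,0.0048,0,0,0,3,-1],[-0.0001,0.0048,0,0,0,3,-1],[0,0,0,0,0,0,-1]]

```text
t: 6.62
position: [491.5, 31.5, 145.0]
tcp_rot: [0.763, 3.047, -0.001]
ft_force: [-1.9, -2.0, 5.3]
width: 20.8
```

```bash
python3 -c "
from h import *
st()"
```

```text
t6.62 p [491.5  31.5 145. ] R93.0 lev 0.721 toollev 0.733 | Frad 0.7 Ftan_push 2.6 Fz 5.3 Tz 0.202  M_cw 0.447 w 20.8 tilt 0.000
```

>>> drive_tool:
  commands:
    - [[0,-0.0008,0,0,0,-0.6,-1],[0,-0.0008,0,0,0,-0.6,-1],[0,0,0,0,0,0,-1]]
  squeeze: 60

```text
t: 6.87
position: [490.7, 29.7, 145.1]
tcp_rot: [0.725, 3.057, 0.001]
ft_force: [-2.5, 0.4, 5.2]
width: 20.5
```

```bash
python3 -c "
from h import *
st()"
```

```text
t6.87 p [490.7  29.7 145.1] R92.9 lev 0.701 toollev 0.707 | Frad 2.4 Ftan_push 0.8 Fz 5.2 Tz 0.153  M_cw 0.226 w 20.5 tilt 0.000
```

>>> drive_tool:
  commands:
    - [[0,-0.0006,0,0,0,-0.5,-1],[0,0,-0.002,0,0,0,-1],[0,0,-0.002,0,0,0,-1],[0,0,-0.002,0,0,0,-1],[0,0,-0.002,0,0,0,-1],[0,0,-0.002,0,0,0,-1],[0,0,-0.002,0,0,0,-1],[0,0,-0.001,0,0,0,-1],[0,0,0,0,0,0,-1]]

```text
t: 7.62
position: [490.5, 29.2, 157.8]
tcp_rot: [0.715, 3.059, 0.0]
ft_force: [4.0, -2.2, -7.4]
width: 20.7
```

```bash
python3 -c "
from h import *
st()"
```

```text
t7.62 p [490.5  29.2 157.8] R92.9 lev 0.694 toollev 0.701 | Frad -4.6 Ftan_push 0.3 Fz -7.4 Tz 0.124  M_cw 0.147 w 20.7 tilt 0.000
```

>>> drive_tool:
  commands:
    - [[0,0,-0.001,0,0,0,-1],[-0.0001,-0.0048,0,0,0,-3,-1],[-0.0001,-0.0048,0,0,0,-3,-1],[-0.0001,-0.0048,0,0,0,-3,-1]]

```text
t: 7.95
position: [485.2, 15.7, 158.7]
tcp_rot: [0.469, 3.106, -0.0]
ft_force: [6.3, -2.7, -8.3]
width: 20.7
```

```bash
python3 - <<'E'
from h import *
st()
s=bot.snapshot("side")[:,:,::-1]
cv2.imwrite("pics/c2.png",np.clip(cv2.resize(s[160:280,270:410],(700,600),interpolation=3)*1.8,0,255).astype(np.uint8))
E
```

```text
t7.95 p [485.2  15.7 158.7] R92.9 lev 0.538 toollev 0.542 | Frad -6.8 Ftan_push 0.8 Fz -8.3 Tz 0.002  M_cw 0.074 w 20.7 tilt 0.001
```

View pics/c2.png

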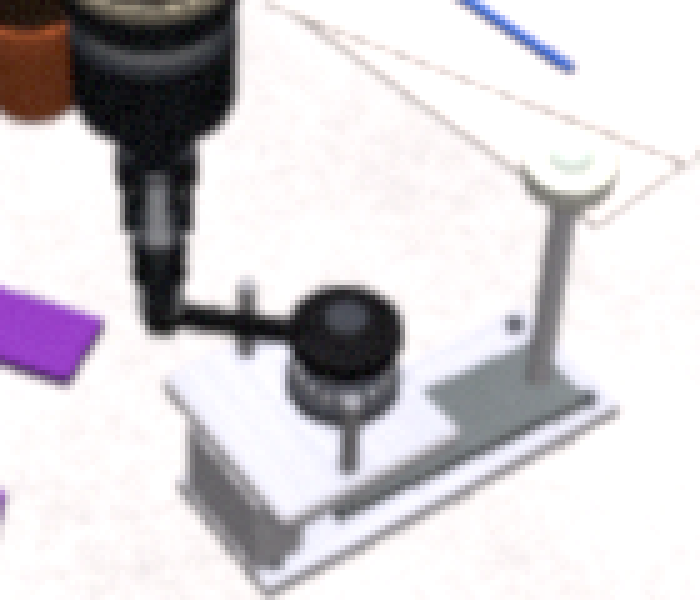

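The picture shows the knob raised at (345,325) with the toothed ring visible below it at (345,385), so the lever is lifted and swinging freely.

>>> drive_tool:
  commands:
    - [[-0.0004,-0.0048,0,0,0,-3,-1],[-0.0004,-0.0048,0,0,0,-3,-1],[-0.0003,-0.0048,0,0,0,-3,-1],[-0.0002,-0.0048,0,0,0,-3,-1],[-0.0001,-0.0048,0,0,0,-3,-1],[-0.0001,-0.0048,0,0,0,-3,-1],[-0.0001,-0.0048,0,0,0,-3,-1],[-0.0001,-0.0048,0,0,0,-3,-1],[-0.0001,-0.0048,0,0,0,-3,-1],[-0.0001,-0.0048,0,0,0,-3,-1],[-0.0001,-0.0048,0,0,0,-3,-1],[-0.0001,-0.0048,0,0,0,-3,-1]]

```text
t: 9.0
position: [486.8, -41.1, 158.8]
tcp_rot: [-0.513, 3.098, 0.0]
ft_force: [7.2, -0.4, -8.2]
width: 20.5
```

```bash
python3 - <<'E'
from h import *
st()
E
```

```text
t9.00 p [486.8 -41.1 158.8] R92.1 lev -0.086 toollev -0.086 | Frad -6.7 Ftan_push 2.7 Fz -8.2 Tz -0.223  M_cw 0.024 w 20.5 tilt 0.001
```

>>> drive_tool:
  commands:
    - [[-0.0004,-0.005,0,0,0,-3.1,-1],[-0.0004,-0.005,0,0,0,-3.1,-1],[-0.0004,-0.005,0,0,0,-3.1,-1],[-0.0003,-0.005,0,0,0,-3.1,-1],[-0.0002,-0.005,0,0,0,-3.1,-1],[-0.0001,-0.005,0,0,0,-3.1,-1],[-0.0001,-0.005,0,0,0,-3.1,-1],[-0.0001,-0.005,0,0,0,-3.1,-1],[-0.0001,-0.005,0,0,0,-3.1,-1],[-0.0001,-0.005,0,0,0,-3.1,-1],[-0.0001,-0.005,0,0,0,-3.1,-1],[0,0,0,0,0,0,-1]]

```text
t: 10.0
position: [519.2, -84.7, 158.4]
tcp_rot: [-1.4, 2.811, 0.001]
ft_force: [5.7, 2.0, -7.1]
width: 20.6
```

```bash
python3 - <<'E'
from h import *
st()
E
```

```text
t10.00 p [519.2 -84.7 158.4] R91.5 lev -0.687 toollev -0.682 | Frad -5.0 Ftan_push 3.4 Fz -7.1 Tz -0.306  M_cw 0.003 w 20.6 tilt 0.001
```

>>> drive_tool:
  commands:
    - [[0,0,0.002,0,0,0,-1],[0,0,0.002,0,0,0,-1],[0,0,0.002,0,0,0,-1],[0,0,0.002,0,0,0,-1],[0,0,0.002,0,0,0,-1],[0,0,0.002,0,0,0,-1],[0,0,0.002,0,0,0,-1],[0,0,0,0,0,0,-1]]

```text
t: 10.67
position: [519.4, -84.9, 145.1]
tcp_rot: [-1.396, 2.813, -0.002]
ft_force: [6.8, -0.4, -0.9]
width: 20.6
```

```bash
python3 - <<'E'
from h import *
st()
E
```

```text
t10.67 p [519.4 -84.9 145.1] R91.6 lev -0.690 toollev -0.679 | Frad -3.7 Ftan_push 5.7 Fz -0.9 Tz -0.128  M_cw 0.397 w 20.6 tilt 0.002
```

>>> drive_tool:
  commands:
    - [[-0.0002,0.0048,0.0002,0,0,3,-1],[-0.0002,0.0048,0.0002,0,0,3,-1],[-0.0002,0.0048,0.0001,0,0,3,-1],[-0.0001,0.0048,0,0,0,3,-1],[-0.0001,0.0048,0,0,0,3,-1]]

```text
t: 11.08
position: [502.2, -68.4, 145.1]
tcp_rot: [-1.013, 2.973, -0.003]
ft_force: [5.2, -3.9, 1.7]
width: 20.5
```

```bash
python3 - <<'E'
from h import *
st()
E
```

```text
t11.08 p [502.2 -68.4 145.1] R91.6 lev -0.429 toollev -0.415 | Frad -1.7 Ftan_push 6.2 Fz 1.7 Tz 0.142  M_cw 0.715 w 20.5 tilt 0.002
```

>>> drive_tool:
  commands:
    - [[0,0.0032,0,0,0,2,-1],[-0.0001,0.0032,0,0,0,2,-1],[0,0.0032,0,0,0,2,-1]]

```text
t: 11.33
position: [496.6, -60.6, 145.1]
tcp_rot: [-0.857, 3.022, -0.004]
ft_force: [4.0, -3.8, 2.5]
width: 20.1
```

```bash
python3 - <<'E'
from h import *
st()
E
```

```text
t11.33 p [496.6 -60.6 145.1] R91.7 lev -0.324 toollev -0.311 | Frad -1.3 Ftan_push 5.3 Fz 2.5 Tz 0.177  M_cw 0.668 w 20.1 tilt 0.002
```

>>> drive_tool:
  commands:
    - [[0,0.0032,0,0,0,2,-1],[-0.0001,0.0032,0,0,0,2,-1],[0,0.0032,0,0,0,2,-1]]

```text
t: 11.58
position: [491.8, -52.3, 145.1]
tcp_rot: [-0.698, 3.062, -0.004]
ft_force: [2.3, -4.1, 2.1]
width: 20.6
```

```bash
python3 - <<'E'
from h import *
st()
E
```

```text
t11.58 p [491.8 -52.3 145.1] R91.8 lev -0.220 toollev -0.206 | Frad -0.3 Ftan_push 4.7 Fz 2.1 Tz 0.159  M_cw 0.590 w 20.6 tilt 0.002
```

>>> drive_tool:
  commands:
    - [[0,0.0032,0,0,0,2,-1],[-0.0001,0.0032,0,0,0,2,-1]]

```text
t: 11.75
position: [489.2, -46.6, 145.1]
tcp_rot: [-0.591, 3.085, -0.004]
ft_force: [1.8, -5.7, 2.6]
width: 20.7
```

```bash
python3 - <<'E'
from h import *
st()
E
```

```text
t11.75 p [489.2 -46.6 145.1] R91.8 lev -0.151 toollev -0.136 | Frad 0.5 Ftan_push 5.9 Fz 2.6 Tz 0.298  M_cw 0.843 w 20.7 tilt 0.003
```

>>> drive_tool:
  commands:
    - [[0,0.0032,0,0,0,2,-1],[-0.0001,0.0032,0,0,0,2,-1]]

```text
t: 11.92
position: [486.9, -40.8, 145.1]
tcp_rot: [-0.483, 3.104, -0.005]
ft_force: [1.4, -6.5, 3.5]
width: 20.3
```

```bash
python3 - <<'E'
from h import *
st()
E
```

```text
t11.92 p [486.9 -40.8 145.1] R91.9 lev -0.083 toollev -0.067 | Frad 0.8 Ftan_push 6.6 Fz 3.5 Tz 0.373  M_cw 0.982 w 20.3 tilt 0.003
```

>>> drive_tool:
  commands:
    - [[0,0.0016,0,0,0,1,-1]]

```text
t: 12.0
position: [486.4, -39.2, 145.1]
tcp_rot: [-0.455, 3.108, -0.005]
ft_force: [1.7, -7.3, 3.4]
width: 20.4
```

```bash
python3 - <<'E'
from h import *
st()
E
```

```text
t12.00 p [486.4 -39.2 145.1] R91.9 lev -0.065 toollev -0.049 | Frad 0.6 Ftan_push 7.5 Fz 3.4 Tz 0.364  M_cw 1.051 w 20.4 tilt 0.003
```

>>> drive_tool:
  commands:
    - [[0,-0.0007,0,0,0,-0.5,-1],[0,-0.0007,0,0,0,-0.5,-1],[0,0,0,0,0,0,-1]]
  squeeze: 20

```text
t: 12.25
position: [486.8, -40.4, 145.1]
tcp_rot: [-0.486, 3.104, -0.003]
ft_force: [-0.8, -4.9, 4.9]
width: 20.3
```

```bash
python3 - <<'E'
from h import *
st()
E
```

```text
t12.25 p [486.8 -40.4 145.1] R91.9 lev -0.079 toollev -0.069 | Frad 2.3 Ftan_push 4.4 Fz 4.9 Tz 0.167  M_cw 0.574 w 20.3 tilt 0.002
```

>>> drive_tool:
  commands:
    - [[0,0,0,0,0,0,-0.6],[0,0,0,0,0,0,-0.3],[0,0,0,0,0,0,0],[0,0,0,0,0,0,0.1],[0,0,0,0,0,0,0.1],[0,0,0,0,0,0,0.1],[0,0,-0.005,0,0,0,0.1],[0,0,-0.005,0,0,0,0.1],[0,0,-0.01,0,0,0,0.1],[0,0,-0.01,0,0,0,0.1],[0,0,-0.015,0,0,0,0.1],[0,0,-0.02,0,0,0,0.1],[0,0,-0.02,0,0,0,0.1],[0,0,-0.02,0,0,0,0.1]]

```text
t: 13.42
position: [486.8, -39.5, 251.3]
tcp_rot: [-0.486, 3.103, -0.001]
ft_force: [0.5, -0.3, 0.9]
width: 47.0
```

```bash
python3 - <<'E'
from h import *
st()
s=bot.snapshot("side")[:,:,::-1]
cv2.imwrite("pics/side3.png",s)
cv2.imwrite("pics/c3.png",np.clip(cv2.resize(s[160:280,270:410],(700,600),interpolation=3)*1.8,0,255).astype(np.uint8))
E
```

```text
t13.42 p [486.8 -39.5 251.3] R91.6 lev -0.069 toollev -0.068 | Frad -0.4 Ftan_push 0.4 Fz 0.9 Tz 0.049  M_cw 0.090 w 47.0 tilt 0.001
```

View pics/c3.png

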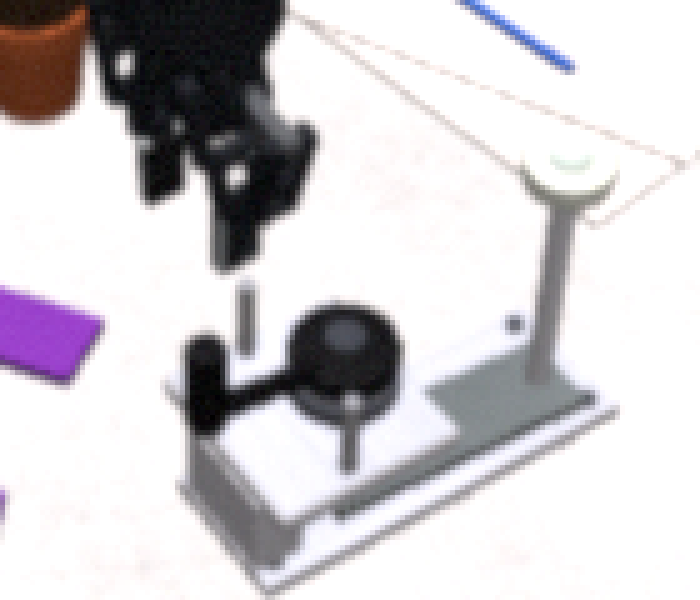

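```bash
python3 - <<'E'
import cv2,numpy as np
a=cv2.imread("pics/side0.png");b=cv2.imread("pics/side3.png")
for n,(x0,y0,x1,y1) in {"mast":(365,180,400,245),"knob":(326,215,352,250),"jar":(420,310,465,365),"beaker":(340,350,390,405),"pot":(258,120,295,190)}.items():
    A=cv2.cvtColor(a[y0:y1,x0:x1],6).astype(np.float32);B=cv2.cvtColor(b[y0:y1,x0:x1],6).astype(np.float32)
    print(n,cv2.phaseCorrelate(A,B,cv2.createHanningWindow(A.shape[::-1],cv2.CV_32F)),np.abs(A-B).mean())
from h import *
print(bot.sign_off()); print(bot.get_obs()['t'])
E
```

```text
mast ((-0.048282566953886885, 0.06468326771804556), 1.004957013660007) 7.204396
knob ((0.6774956719144107, 0.09005860838124491), 0.8813274333506455) 9.067033
jar ((0.5030106751261201, -0.11959591733308272), 0.8849445830451118) 5.989091
beaker ((-0.06359952188853768, -0.01791505469145349), 0.9585481003125509) 7.4185452
pot ((0.42599387497283914, 0.06147140169788656), 0.7605438934432136) 18.24865
the job is handed in; nothing more can be done
None
the job is handed in; nothing more can be done
```

The clamp is tightened on the mast's foot and the job is handed in, at about 13.5 s of the 61 s allowed; no verdict was reported.

**What I did:**
1. I gripped the lever from above and swung it clockwise from about -0.42 to +0.72 rad.
2. I lifted it about 13 mm, swung it back four teeth to -0.69 rad, and let it drop in again.
3. I turned it on to about -0.065 rad, roughly 1.77 rad of spindle turn in all, then eased off, opened the gripper and moved clear.

**Last checks:**
- **Clamping:** the moment while turning rose from about 0.62 to 1.05 N m. That is about 11.4 N at the grip, or roughly 70 N of clamping. This is worked out from the wrist force, good to about ±10 N; the clamping force itself was not measured.
- **Lever:** it is down. The tool came back to the same height (145.1 mm) and the knob sits within 1 px of where it was in the side picture.
- **Mast, pot, beaker and jar:** the mast and beaker moved less than 0.1 px. The jar and pot read about 0.5 px, with weaker image matches. The arm never went near them.
- **Robot:** clear of everything, with a wrist force of about 1 N.

**What disagreed:**
- The moment in the free part of the turns varied between 0.59 and 0.72 N m instead of a steady 0.62 N m, which adds to the uncertainty in the clamping force.
- The two views differed by about 5 mm on the height of the grip's top (172 mm measured against 178 mm given). The grasp was not affected.

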